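# Clear the track and click the stone carriage into its notch

### The arm

A 6-joint arm with a two-finger parallel gripper is mounted at the origin on the work surface. World frame = base frame: x ahead of the robot, y to its left, z up, the work surface at z = 0. Lengths are in mm, angles in degrees, forces in N, time in s.
With the tool pointing down it reaches from about 300 to 850 mm from the base axis. Payload 4.2 kg.
Tool frame: the origin (TCP) lies midway between the tips of the shut fingers; the grasp point (between the pads) lies 19 mm behind it; x points along the fingers, y is the direction in which the jaws open and shut, and the axes are right-handed (so a half turn about x gives the same grasp; the last joint's range is limited). The gripper opens to 91 mm and grips with 3 to 60 N. Pads are 32 mm wide; open, the fingers measure 118 mm over their backs; the gripper's body (76 mm by 178 mm) begins 60 mm behind the grasp point.
Start: joints at [73.912, 18.312, 89.639, -0, 72.044, -1.146], TCP at [148.267, 555.572, 213.976] pointing down, gripper open.
Joint ranges: [-177.97, 177.97], [-48.28, 115.42], [12.27, 149.76], [-77.06, 257.06], [2.81, 150.46], [-146.56, 146.56]. Speed limits (degrees/s): [147.25, 147.25, 180, 180, 180, 180].

### API

Orientations are given as [roll, pitch, yaw] about the fixed x, y, z axes, in that order (R = Rz(yaw) Ry(pitch) Rx(roll)).
In Python, from workcell import * gives the robot as it stands.
- The arm moves only by the shell command python3 -m handwheel 'ROWS' [FORCE]. ROWS is a JSON object of lists of equal length, an entry for each row: "gripper": the closure, from 0 (fully open) to 1 (shut); "offset": the shift along the tool's x, y, z in mm, a list of three; "rot": the turn, a rotation vector about the tool's x, y, z in degrees, a list of three. A call has 1 to 5 rows; each row is the pose to reach, as a shift and turn from the pose commanded when the call began, along the tool's axes at that moment; what a row does not reach only later rows make up. A row lasts 1/12 s, in which the tool goes at most 41.7 mm and 7.16 degrees, less where a joint would pass 70% of its speed; a pose out of reach is approached as far as the arm can. A call with a gripper value outside its range is refused whole. The fingers move at their own pace and stop on an object; FORCE is the grip in N (left out, the last holds). Time passes only in rows, so rows that repeat a pose let the fingers close. It gives the time, the measured TCP pose, the force and the opening at its end, in the units of the state.
- state(): the state, without advancing time (a new reading comes with each control period).
- grab_frame(name): name is "side" or "top" or "wrist"; returns the picture (384x512x3 uint8, red, green, blue); there is no depth.
- camera_params(name): a dict with "fx", "fy", "cx", "cy" (pixels), "position" and "attitude" of the camera in the world; the wrist camera has in their place "hand_eye" (4x4, takes a point from camera to tool coordinates, whose origin is the TCP and whose axes are the tool frame's). Camera axes: x right, y up, looking along -z (the intrinsics and any distortion apply to the point x, -y, -z); pixel columns grow to the right and rows downward; lengths in mm; the calibration is good to about 2 mm. A picture is of the moment at which its call begins: read the wrist's pose just before it. camera_params takes no time and is no camera call.
- job_done(): hands the job in, once; it reports no verdict.
The state is a dict: "time_s": time; "qpos": joint angles; "qvel": joint speeds; "effort": joint torques, N m; "ee_pos": TCP position; "ee_rot": TCP orientation; "force": force on the tool from outside, world axes, zero at the start; "torque": the same for the moment, N m; "gripper_width": finger opening in mm.
Only numpy, scipy, OpenCV 4.12 (cv2) and the standard library are available. Lean on these libraries where they do the work, as an engineer would, in place of code of your own. Each camera call takes 0.05 s, during which the arm holds its last target.

### The job

On the stone viewer, lift the crystal that lies across the track and lay it in the empty white tray without dropping it. Then take the carriage by its upright post and slide it along the track towards the lamp block until you feel its spring ball drop into the notch there, and finish while still holding the post between the fingers with the ball fully seated in the notch. Leave the other stones and tools on the table where they are.

Things in the scene. Friction and masses are not known exactly. Their poses are not given: they have to be found in the camera images.
- viewer: The stone viewer, fixed: aluminium base 100 mm (x) by 300 mm (y) by 30 mm high; its flat top is the track, running along the base's y. Origin: centre of the underside. 12 mm stop bars at both ends. Beside the track a black lamp block, 66 mm (x) by 70 mm (y), top 55 mm over the table, centre at x +82, y +75 mm. Turned about the vertical by up to 0.3 rad.
- window (a point): Point on the track's centre line, on the base's top (30 mm over the table), beside the middle of the lamp block. With the carriage in its notch, the carriage's centre is within 12 mm of this point along the track, either side; where exactly differs each time and cannot be seen, only felt.
- carriage (a joint): Place of the carriage on the track, m: 0 at the end away from the lamp block, growing along the base's +y towards the lamp block, end stop at 0.215; its centre is at the window at 0.190. Starts at 0 to 0.02. Dark steel plate 84 mm (x) by 60 mm (y), top 40.5 mm over the table, with the post and, 24 mm to +x, a cup 26 mm wide with a cut stone, 15 mm high. Friction about 1.2 N.
- carriage_grip (a point): Grip point of the carriage: on the axis of its upright round steel post, 18 mm diameter, 42 mm tall above the plate (top 82.5 mm over the table). The point is 15 mm below the post's top, 67.5 mm over the table. The post stands 24 mm to -x of the track's centre line, midway along the carriage. It slides with the carriage, axes parallel to the base's.
- plunger (a joint): How far the carriage's spring ball has sunk, m: 0 riding on the bar, about 0.0043 seated in the notch, a V with 45 degree sides. It begins to sink 5 mm before the notch's centre, the spring then drawing the carriage on with 5 to 8 N; beyond the centre it resists as strongly. A let-go carriage within 3 mm centres itself. A thin pin by the cup sinks with the ball.
- crystal: Polished smoky-quartz obelisk lying on its side across the track, 75 mm long (its x, the 20 mm pointed tip at +x) by 28 mm wide (y) by 28 mm high, about 130 g. Origin: centre of its underside (30 mm over the table while it lies on the track). The only obelisk that is lying down.
- tray: Empty open white tray, fixed, 160 mm (x) by 130 mm (y), 30 mm high, walls and floor 5 mm. Origin: centre of the underside. It stands to the left or right of the viewer; on the other side stands a white box with many small compartments full of stones, not to be used.
- tray_in (a point): Centre of the empty tray's inner floor, 5 mm over the table; axes as the tray's.
- cluster: Bystander: amethyst cluster on dark rock, 80 by 120 mm, beyond the viewer. Origin: centre of the underside. Leave alone.
- ball_on_stand: Bystander: brown agate ball of 60 mm on a small wooden stand, beyond the viewer, 68 mm tall. Origin: underside. Leave alone.
- tall_obelisk: Bystander: round-bodied pointed stone standing upright, 40 mm wide, 100 mm tall. Origin: underside. Leave alone.
- jar: Bystander: jar 56 mm wide, 75 mm tall. Origin: underside. Leave alone.
- loupe: Bystander: hand loupe lying between robot and viewer, round black head 48 mm wide, 12 mm thick, with a steel handle; 120 mm long in all. Origin: under its head. Leave alone.
- brush: Bystander: dusting brush, 160 mm, lying beyond the viewer to the left. Leave alone.
Not all that is in view belongs to the job. What is shaped like the crystal but green or yellow is not meant.

How it is judged (in metres and radians):
On the way, in this order (a step that is already met when the one before it is completed fails the run):
1. the crystal lies in the empty tray, let go (x of crystal in the frame of tray_in between -0.068 and 0.068 m and y of crystal in the frame of tray_in between -0.055 and 0.055 m and z of crystal in the frame of tray_in below 0.032 m and linear speed of crystal below 0.03 m/s and contact force between the fingers and crystal below 0.1 N), for 0.3 s.
2. the carriage, held by the fingers, is at the notch with its ball sunk in (value of joint plunger above 0.0025 m and contact force between the fingers and carriage above 1.5 N and velocity of joint carriage between -0.01 and 0.01 m/s), for 0.3 s.
At the end, for the whole second after the job is handed in: The crystal rests in the empty tray, let go (its origin within 68 by 55 mm of the middle and under 32 mm over the floor); the carriage stands still with its spring ball sunk over 2.5 of 4.3 mm (about 1.8 mm from the notch's centre) and the fingers hold it with over 1.5 N (all of step 1 and all of step 2); the arm keeps its last pose, push and grip.
It fails at once if the crystal is dropped (falls free faster than 0.6 m/s) (linear speed of crystal above 0.6 m/s and contact force between the fingers and crystal below 0.05 N).
It fails at once if another stone or tool is shifted by more than 25 mm (distance of any of cluster, ball_on_stand, tall_obelisk, jar, loupe, brush from where it was at the start of the episode above 0.025 m).
It also fails if it takes over 69 s, if anything falls off the work surface, if the arm or the gripper's body presses on something with over 40 N, if the wrist force passes 120 N, or if a joint passes its speed limit or range.

## Working session

There is one attempt and no reset: what is moved stays moved. The work goes in short steps, Python scripts to look and compute and a shell command to move; the robot and the scene stay as the last step left them, time stands still between calls to the robot, and variables do not carry over. Pictures are saved under pics/ and viewed, and the job is handed in when it is done.

```bash
ls; mkdir -p pics; python3 - <<'E'
from workcell import *
import cv2
s=state();print(s)
for n in ["top","side","wrist"]:
    p=camera_params(n);print(n,p)
    cv2.imwrite(f"pics/{n}0.png",cv2.cvtColor(grab_frame(n),cv2.COLOR_RGB2BGR))
E
```

```text
pics
{'time_s': 0.0, 'qpos': array([ 7.39103720e+01,  1.83508568e+01,  8.97085045e+01, -1.43145688e-03,
        7.20439087e+01, -1.14515489e+00]), 'qvel': array([ 0.0047918 , -0.00445107, -0.00150826, -0.01916618,  0.0702232 ,
        0.04367791]), 'effort': array([ 2.55946379e-04, -4.12468278e+01, -2.31968558e+01,  7.27141974e-02,
        4.58218670e-02, -1.27844787e-04]), 'ee_pos': array([148.13644737, 555.04606458, 213.11393579]), 'ee_rot': array([ -90.39012851,   89.89672114, -105.33415905]), 'force': array([0.91923128, 1.06434194, 0.05395471]), 'torque': array([-0.00637628, -0.04116251, -0.01373953]), 'gripper_width': 91.06058007354173}
top {'fx': 446.1970819629311, 'fy': 446.1970819629311, 'cx': 248.92767726932365, 'cy': 186.12953504802127, 'position': array([ 378.55120031,   20.42865095, 1065.07959806]), 'attitude': array([ 12.23458877,  -0.1763226 , -94.22713452])}
side {'fx': 425.4951311820781, 'fy': 425.4951311820781, 'cx': 260.07391390720494, 'cy': 191.3475415905578, 'position': array([ 136.33907913, -782.39273824,  781.56485558]), 'attitude': array([ 51.85904838,   1.09478159, -30.12344883])}
wrist {'fx': 324.9234409678923, 'fy': 324.9234409678923, 'cx': 253.14809303013195, 'cy': 190.04902993627613, 'hand_eye': array([[-2.47327485e-04,  2.47120234e-01, -9.68984793e-01,
        -1.71780961e+02],
       [ 9.99999961e-01,  1.83714789e-04, -2.08391128e-04,
        -7.98504860e-01],
       [ 1.26519172e-04, -9.68984807e-01, -2.47120270e-01,
        -6.88663915e+01],
       [ 0.00000000e+00,  0.00000000e+00,  0.00000000e+00,
         1.00000000e+00]])}
```

View pics/top0.png

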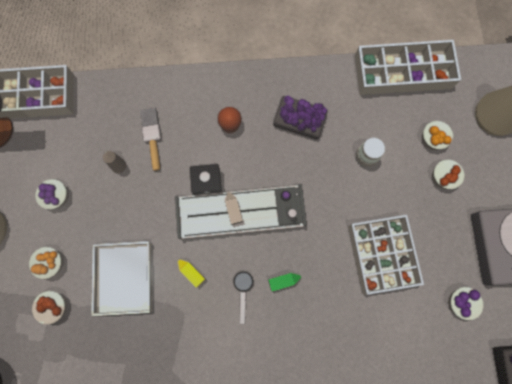

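View pics/side0.png

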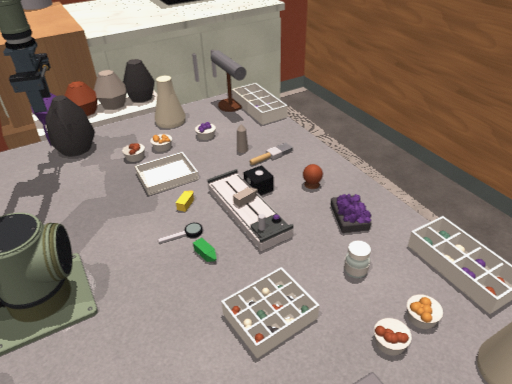

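View pics/wrist0.png

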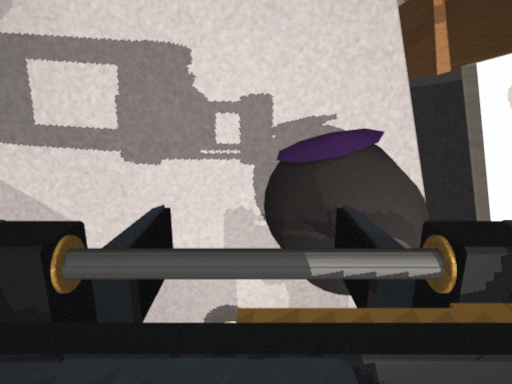

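```bash
cat > h.py <<'E'
from workcell import *
import cv2, numpy as np
from scipy.spatial.transform import Rotation as R
def cam(n,s=None):
    p=camera_params(n)
    if 'hand_eye' in p:
        T=np.eye(4);T[:3,:3]=R.from_euler('xyz',s['ee_rot'],degrees=True).as_matrix();T[:3,3]=s['ee_pos'];T=T@p['hand_eye']
        return p,T[:3,:3],T[:3,3]
    return p,R.from_euler('xyz',p['attitude'],degrees=True).as_matrix(),p['position']
def back(c,uv,z):
    p,M,o=c
    d=M@np.array([(uv[0]-p['cx'])/p['fx'],-(uv[1]-p['cy'])/p['fy'],-1.])
    return o+d*(z-o[2])/d[2]
def proj(c,X):
    p,M,o=c
    q=M.T@(np.array(X)-o)
    return np.array([p['cx']-p['fx']*q[0]/q[2],p['cy']+p['fy']*q[1]/q[2]])
def crop(img,name,x0,y0,x1,y1,k):
    c=cv2.resize(img[y0:y1,x0:x1],None,fx=k,fy=k,interpolation=cv2.INTER_CUBIC)
    cv2.imwrite(name,c)
def V(c,yaw): # frame
    return lambda p:np.array([c[0]+np.cos(yaw)*p[0]-np.sin(yaw)*p[1],c[1]+np.sin(yaw)*p[0]+np.cos(yaw)*p[1],c[2]+p[2]])
E
python3 - <<'E'
from h import *
print(camera_params('top').keys())
i=cv2.imread('pics/top0.png');crop(i,'pics/t1.png',165,150,315,250,5);crop(i,'pics/t2.png',80,230,165,330,6)
i=cv2.imread('pics/side0.png');crop(i,'pics/s1.png',195,155,305,255,6)
E
```

```text
dict_keys(['fx', 'fy', 'cx', 'cy', 'position', 'attitude'])
```

View pics/t1.png

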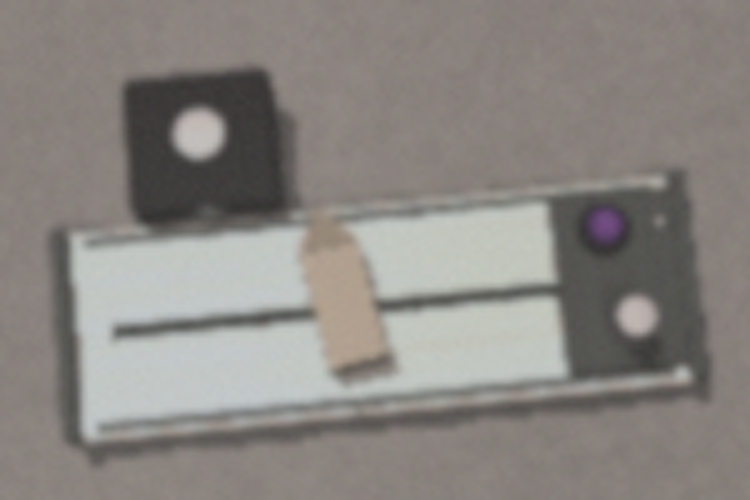

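View pics/t2.png

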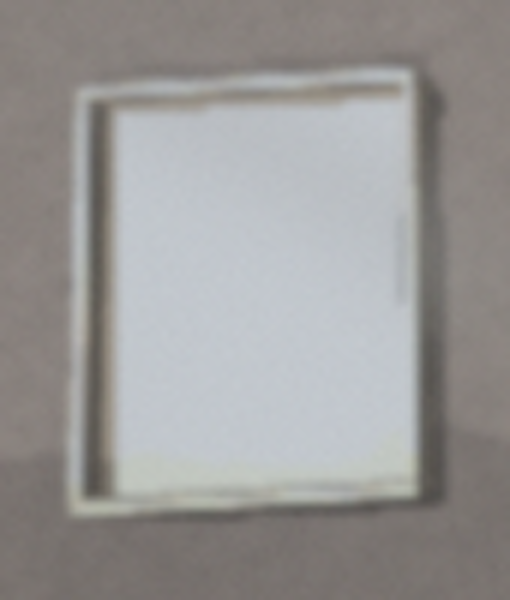

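View pics/s1.png

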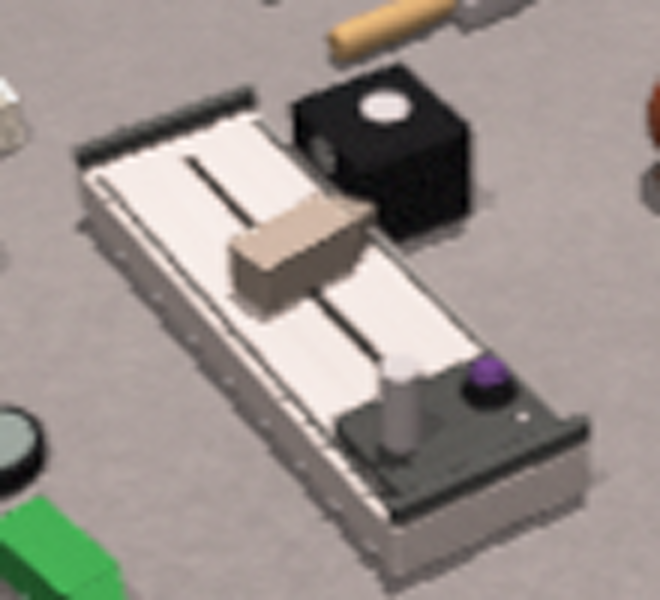

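```bash
python3 - <<'E'
from h import *
from scipy.optimize import least_squares
T=cam('top');S=cam('side')
t=lambda a,b:(165+(a+.5)/5-.5,150+(b+.5)/5-.5)
s=lambda a,b:(195+(a+.5)/6-.5,155+(b+.5)/6-.5)
tr=lambda a,b:(80+(a+.5)/6-.5,230+(b+.5)/6-.5)
pts=[(T,t(125,83),(115,110,55)),(T,t(268,70),(115,40,55)),(T,t(140,222),(49,110,55)),
(S,s(293,103),(49,110,55)),(S,s(400,63),(115,110,55)),(S,s(470,127),(115,40,55))]
def res(p):
    f=V((p[0],p[1],0),p[2]);r=[]
    for c,uv,X in pts:
        r+=list(proj(c,f(X))-uv)
    for uv,x in [((120,331),0),((560,289),0),((90,440),-50),((690,378),-50)]:
        w=back(T,t(*uv),30); d=w[:2]-p[:2]; lx=np.cos(p[2])*d[0]+np.sin(p[2])*d[1]; r.append((lx-x)/2.2)
    return r
o=least_squares(res,[400,0,0]);print(o.x,np.degrees(o.x[2]),np.round(o.fun,2))
p=o.x;f=V((p[0],p[1],0),p[2])
def loc(w): d=w[:2]-p[:2]; return np.array([np.cos(p[2])*d[0]+np.sin(p[2])*d[1],-np.sin(p[2])*d[0]+np.cos(p[2])*d[1]])
for n,w in [('postT',back(T,t(637,315),82.5)),('postS',back(S,s(403,368),82.5))]: print(n,w,loc(w))
print('crystal tip T',back(T,t(316,212),44)); 
for uv in [(302,250),(350,240),(388,357),(337,375)]:print('cr top',back(T,t(*uv),58)[:2])
for uv in [(232,246),(322,192),(372,210),(268,270)]:print('cr side',back(S,s(*uv),58)[:2])
for uv in [(77,92),(413,70),(417,497),(72,512)]:print('tray',back(T,tr(*uv),30)[:2])
print('viewer corners',[f((a,b,0))[:2].round() for a in(-50,50) for b in (-150,150)])
for n,uv in dict(loupe=(243,281),lhandle=(242,322),yel=(190,273),green=(283,283),tallob=(115,162)).items(): print(n,back(T,uv,10)[:2])
E
```

```text
[5.44545993e+02 2.23899060e+01 3.29111881e-02] 1.8856721788490898 [-0.07 -0.59  1.14 -1.04 -0.83 -0.87 -1.59 -0.02 -0.42 -0.41  0.76  0.37
  0.54 -0.4   0.86  0.45]
postT [523.69921048 -89.44473231  82.5       ] [ -24.51543955 -111.0881086 ]
postS [525.71132962 -92.98259435  82.5       ] [ -22.62082425 -114.69026408]
crystal tip T [588.74629779  51.20116964  44.        ]
cr top [568.57957426  58.31786306]
cr top [571.62763073  36.04323599]
cr top [516.41324048  22.45103001]
cr top [509.91709123  46.08874401]
cr side [515.18720802  43.74919507]
cr side [569.52849312  57.63653699]
cr side [582.62734909  33.58539107]
cr side [521.08205675  19.956278  ]
tray [490.21421584 370.77168432]
tray [489.17108633 241.89168146]
tray [330.43226138 244.54940933]
tray [334.5260437  372.57114379]
viewer corners [array([ 500., -129.]), array([490., 171.]), array([ 599., -126.]), array([590., 174.])]
loupe [383.56645236  30.54941457]
lhandle [292.94280964  39.26632398]
yel [410.74419255 151.91667373]
green [372.24287445 -61.32795828]
tallob [690.62845264 322.58072201]
```

The only lying smoky obelisk is on the track at pixel (234,209). The lookalikes are the yellow one (190,273), the green one (283,283) and the upright one (115,162). The crop shows the brown pointed body lying across the slot, so I choose that one. The empty tray is at (122,279) and the compartment box at (388,255). The carriage is at the right end, with its post at (292,213).

```bash
cat >> h.py <<'E'
def plan(target,yawjaw):
    """target TCP, jaw dir yaw deg -> offset, rotvec in current tool axes"""
    s=state();M=R.from_euler('xyz',s['ee_rot'],degrees=True).as_matrix()
    best=None
    for y in (yawjaw,yawjaw+180):
        a=np.radians(y);X=np.array([0,0,-1.]);Y=np.array([np.cos(a),np.sin(a),0]);G=np.c_[X,Y,np.cross(X,Y)]
        rv=np.degrees(R.from_matrix(M.T@G).as_rotvec())
        if best is None or np.linalg.norm(rv)<np.linalg.norm(best):best=rv
        print('rotvec opt',y,rv.round(1))
    print('offset',(M.T@(np.array(target)-s['ee_pos'])).round(1),'q',s['qpos'].round(1),'tcp',s['ee_pos'].round(1),'t',s['time_s'],'w',s['gripper_width'],'F',s['force'].round(1))
    print('tool axes cols',M.round(3).tolist())
E
python3 -c "
from h import *
plan((543,41,150),102.6)"
```

```text
rotvec opt 102.6 [-27.5  -0.    0.1]
rotvec opt 282.6 [1.525e+02 1.000e-01 0.000e+00]
offset [  63.8 -394.9  514.1] q [73.9 18.3 89.7 -0.  72.  -1.1] tcp [148.2 555.2 213.3] t 0.15 w 91.30259296683495 F [ 0.2 -0.1  0.9]
tool axes cols [[-0.0, 0.258, 0.966], [-0.001, 0.966, -0.258], [-1.0, -0.001, -0.0]]
```

```bash
python3 -m handwheel '{"gripper":[0,0,0,0,0],"offset":[[4,-24,31],[8,-48,62],[12,-72,94],[16,-96,125],[20,-121,157]],"rot":[[0,0,0],[0,0,0],[0,0,0],[0,0,0],[0,0,0]]}' 25
python3 -m handwheel '{"gripper":[0,0,0,0,0],"offset":[[4,-24,31],[8,-48,62],[12,-72,94],[16,-96,125],[20,-121,157]],"rot":[[0,0,0],[0,0,0],[0,0,0],[0,0,0],[0,0,0]]}'
python3 -m handwheel '{"gripper":[0,0,0,0,0],"offset":[[4,-24,31],[8,-48,62],[12,-72,94],[16,-96,125],[20,-121,157]],"rot":[[-5,0,0],[-11,0,0],[-17,0,0],[-23,0,0],[-27.5,0,0]]}'
python3 -c "
from h import *
plan((543,41,150),102.6)"
```

```text
time_s: 0.57
ee_pos: [269.3, 396.6, 193.6]
ee_rot: [-96.4, 90.0, -111.3]
force: [0.9, -0.0, 0.8]
gripper_width: 91.7
time_s: 0.98
ee_pos: [389.9, 239.1, 173.8]
ee_rot: [85.8, 90.0, 70.9]
force: [1.2, 0.6, 0.2]
gripper_width: 91.3
time_s: 1.4
ee_pos: [510.4, 81.6, 153.6]
ee_rot: [121.6, 90.0, 134.4]
force: [0.4, 1.2, 0.4]
gripper_width: 91.2
rotvec opt 102.6 [ 0.2 -0.  -0. ]
rotvec opt 282.6 [-179.8    0.    -0. ]
offset [  3.6 -46.8  22.7] q [  7.8  15.9 102.5   0.   61.7 -95. ] tcp [510.4  81.6 153.6] t 1.4 w 91.16858694667188 F [0.4 1.2 0.4]
tool axes cols [[-0.0, -0.222, 0.975], [0.0, 0.975, 0.222], [-1.0, 0.0, -0.0]]
```

```bash
python3 -m handwheel '{"gripper":[0,0,0],"offset":[[2,-24,11],[3,-47,23],[3,-47,23]],"rot":[[0,0,0],[0,0,0],[0,0,0]]}'
python3 - <<'E'
from h import *
s=state();np.save('s1.npy',s,allow_pickle=True)
i=cv2.cvtColor(grab_frame('wrist'),cv2.COLOR_RGB2BGR);cv2.imwrite('pics/w1.png',i)
c=cam('wrist',s)
print(s['ee_pos'])
print('pred top corners+tip',[proj(c,X).round() for X in [(569,58,58),(575,35,58),(516,22,58),(511,46,58),(588,51,44)]])
E
```

```text
time_s: 1.65
ee_pos: [545.2, 39.0, 150.2]
ee_rot: [-56.0, 89.9, -43.7]
force: [0.3, -0.7, 1.1]
gripper_width: 90.8
[545.16127804  39.03354867 150.2499886 ]
pred top corners+tip [array([270., 223.]), array([242., 224.]), array([242., 154.]), array([272., 154.]), array([257., 235.])]
```

View pics/w1.png

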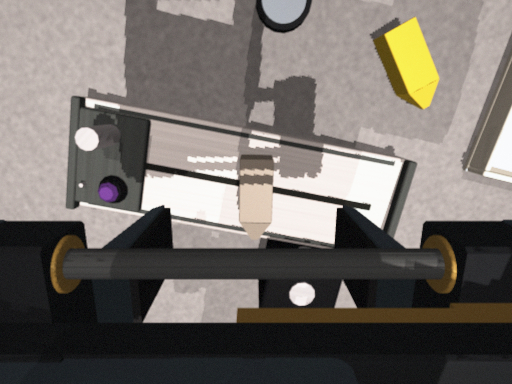

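```bash
python3 -m handwheel '{"gripper":[0,0,0,0,0],"offset":[[30,2,-2],[60,2,-2],[90,2,-2],[115,2,-2],[115,2,-2]],"rot":[[0,0,0],[0,0,0],[0,0,0],[0,0,0],[0,0,0]]}'
python3 - <<'E'
from h import *
plan((543,41,34),102.6)
cv2.imwrite('pics/s2.png',cv2.cvtColor(cv2.resize(grab_frame('side')[130:270,180:330],None,fx=4,fy=4),cv2.COLOR_RGB2BGR))
E
```

```text
time_s: 2.12
ee_pos: [536.8, 44.9, 32.4]
ee_rot: [168.0, 89.6, -179.4]
force: [-0.7, -0.3, 0.8]
gripper_width: 91.4
rotvec opt 102.6 [ 0.  -0.4 -0.1]
rotvec opt 282.6 [-1.8e+02  1.0e-01 -6.0e-01]
offset [-1.7 -5.1  5.1] q [  3.5  25.7 107.9   0.   46.8 -99.1] tcp [536.8  44.9  32.4] t 2.1167 w 91.36300094306287 F [-0.7 -0.3  0.8]
tool axes cols [[-0.007, -0.218, 0.976], [-0.0, 0.976, 0.218], [-1.0, 0.002, -0.007]]
```

View pics/s2.png

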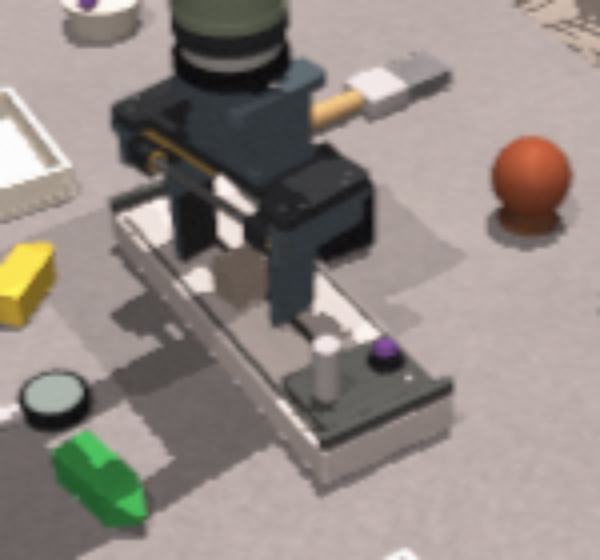

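The jaws straddle the crystal. I'll let the arm settle and recheck the position.

```bash
python3 -m handwheel '{"gripper":[0,0,0],"offset":[[-1,0,0],[-1,0,0],[-1,0,0]],"rot":[[0,0,0],[0,0,0],[0,0,0]]}'
python3 - <<'E'
from h import *
plan((543,41,34),102.6)
E
```

```text
time_s: 2.42
ee_pos: [540.9, 44.4, 38.7]
ee_rot: [-5.9, 89.8, 6.6]
force: [0.4, -0.3, 0.6]
gripper_width: 91.2
rotvec opt 102.6 [-0.   0.2  0. ]
rotvec opt 282.6 [180.    0.   -0.3]
offset [ 4.7 -3.7  1.3] q [  3.5  25.2 107.5   0.   47.1 -99.1] tcp [540.9  44.4  38.7] t 2.4167 w 91.21194044145315 F [ 0.4 -0.3  0.6]
tool axes cols [[0.003, -0.218, 0.976], [0.0, 0.976, 0.218], [-1.0, -0.0, 0.003]]
```

```bash
python3 -m handwheel '{"gripper":[0,0,0],"offset":[[1,-3,1],[3,-3,1],[3,-3,1]],"rot":[[0,0,0],[0,0,0],[0,0,0]]}'
python3 - <<'E'
from h import *
plan((543,41,34),102.6)
E
```

```text
time_s: 2.67
ee_pos: [541.7, 41.1, 34.1]
ee_rot: [8.4, 90.0, 20.9]
force: [0.9, -0.2, -0.2]
gripper_width: 91.5
rotvec opt 102.6 [-0.1  0.  -0. ]
rotvec opt 282.6 [179.9  -0.   -0. ]
offset [ 0.1 -0.4  1.2] q [  3.1  25.7 107.5   0.   46.8 -99.4] tcp [541.7  41.1  34.1] t 2.6667 w 91.49478508272458 F [ 0.9 -0.2 -0.2]
tool axes cols [[0.0, -0.217, 0.976], [0.0, 0.976, 0.217], [-1.0, 0.0, 0.0]]
```

```bash
python3 -m handwheel '{"gripper":[0.3,0.5,0.7,0.85,1],"offset":[[0,0,0],[0,0,0],[0,0,0],[0,0,0],[0,0,0]],"rot":[[0,0,0],[0,0,0],[0,0,0],[0,0,0],[0,0,0]]}' 25
python3 -m handwheel '{"gripper":[1,1,1,1,1],"offset":[[0,0,0],[0,0,0],[0,0,0],[0,0,0],[0,0,0]],"rot":[[0,0,0],[0,0,0],[0,0,0],[0,0,0],[0,0,0]]}'
```

```text
time_s: 3.08
ee_pos: [541.6, 41.4, 33.9]
ee_rot: [95.6, 90.0, 108.1]
force: [0.0, -0.4, 0.0]
gripper_width: 60.8
time_s: 3.5
ee_pos: [541.7, 41.3, 34.0]
ee_rot: [-17.0, 90.0, -4.4]
force: [-0.6, -1.2, -0.0]
gripper_width: 27.7
```

```bash
python3 -m handwheel '{"gripper":[1,1,1,1,1],"offset":[[0,0,0],[0,0,0],[-2,0,0],[-6,0,0],[-12,0,0]],"rot":[[0,0,0],[0,0,0],[0,0,0],[0,0,0],[0,0,0]]}'
python3 -m handwheel '{"gripper":[1,1,1,1,1],"offset":[[-12,0,0],[-26,0,0],[-40,0,0],[-52,0,0],[-58,0,0]],"rot":[[0,0,0],[0,0,0],[0,0,0],[0,0,0],[0,0,0]]}'
python3 - <<'E'
from h import *
plan((411,307,100),90)
i=cv2.cvtColor(grab_frame('side'),cv2.COLOR_RGB2BGR);crop(i,'pics/s3.png',180,130,330,270,4)
cv2.imwrite('pics/w3.png',cv2.cvtColor(grab_frame('wrist'),cv2.COLOR_RGB2BGR))
E
```

```text
time_s: 3.92
ee_pos: [541.1, 41.3, 45.8]
ee_rot: [165.3, 89.9, 177.9]
force: [0.6, 0.7, -1.8]
gripper_width: 28.0
time_s: 4.33
ee_pos: [542.6, 41.4, 106.0]
ee_rot: [-7.2, 89.8, 5.4]
force: [0.4, -0.8, -0.3]
gripper_width: 27.7
rotvec opt 90 [12.6  0.2  0. ]
rotvec opt 270 [-167.4   -0.     0.3]
offset [  5.7 287.8 -70.7] q [  3.1  20.8 102.9   0.   56.2 -99.4] tcp [542.6  41.4 106. ] t 4.3333 w 27.654095708629242 F [ 0.4 -0.8 -0.3]
tool axes cols [[0.003, -0.217, 0.976], [0.0, 0.976, 0.217], [-1.0, -0.0, 0.003]]
```

View pics/s3.png

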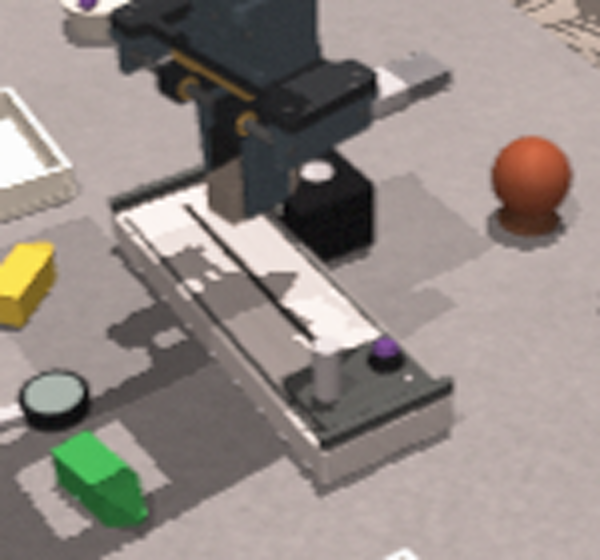

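View pics/w3.png

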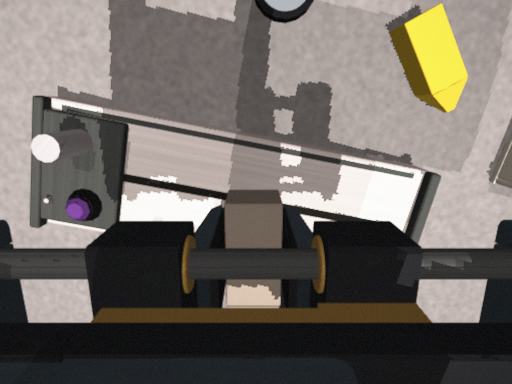

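```bash
python3 -m handwheel '{"gripper":[1,1,1,1,1],"offset":[[0,10,-3],[0,34,-9],[0,63,-17],[0,92,-24],[0,121,-32]],"rot":[[0,0,0],[0,0,0],[0,0,0],[0,0,0],[0,0,0]]}'
python3 -m handwheel '{"gripper":[1,1,1,1,1],"offset":[[0,29,-8],[0,58,-15],[0,87,-23],[0,116,-31],[0,140,-37]],"rot":[[2.5,0,0],[5,0,0],[7.5,0,0],[10,0,0],[12.5,0,0]]}'
python3 -c "
from h import *
plan((405,307,12),90)"
```

```text
time_s: 4.85
ee_pos: [482.3, 153.7, 102.9]
ee_rot: [171.7, 89.9, -175.8]
force: [1.3, 0.3, -2.0]
gripper_width: 28.2
time_s: 5.27
ee_pos: [415.0, 282.6, 102.9]
ee_rot: [-163.1, 89.8, -163.1]
force: [0.8, -0.9, -1.9]
gripper_width: 27.9
rotvec opt 90 [-0.  -0.1  0. ]
rotvec opt 270 [1.8e+02 1.0e-01 2.0e-01]
offset [91.  24.5 -9.7] q [ 3.290e+01  1.770e+01  1.083e+02  1.000e-01  5.420e+01 -5.710e+01] tcp [415.  282.6 102.9] t 5.2667 w 27.866695313373864 F [ 0.8 -0.9 -1.9]
tool axes cols [[-0.003, 0.0, 1.0], [-0.001, 1.0, -0.0], [-1.0, -0.001, -0.003]]
```

```bash
python3 -m handwheel '{"gripper":[1,1,1,1,1],"offset":[[0,15,-5],[0,22,-9],[10,22,-9],[30,22,-9],[50,22,-9]],"rot":[[0,0,0],[0,0,0],[0,0,0],[0,0,0],[0,0,0]]}'
python3 -m handwheel '{"gripper":[1,1,1],"offset":[[10,0,0],[15,0,0],[15,0,0]],"rot":[[0,0,0],[0,0,0],[0,0,0]]}'
python3 - <<'E'
from h import *
plan((405,307,10),90)
i=cv2.cvtColor(grab_frame('side'),cv2.COLOR_RGB2BGR);crop(i,'pics/s4.png',120,80,260,220,4)
cv2.imwrite('pics/w4.png',cv2.cvtColor(grab_frame('wrist'),cv2.COLOR_RGB2BGR))
E
```

```text
time_s: 5.68
ee_pos: [408.5, 302.5, 53.0]
ee_rot: [-0.3, 90.0, -0.2]
force: [-1.1, -0.6, -2.1]
gripper_width: 27.5
time_s: 5.93
ee_pos: [407.9, 301.9, 37.6]
ee_rot: [-143.9, 89.8, -143.9]
force: [-0.3, 0.2, -1.8]
gripper_width: 27.7
rotvec opt 90 [ 0.  -0.1  0.1]
rotvec opt 270 [-180.    -0.2   -0.2]
offset [27.6  5.1 -2.9] q [ 35.2  22.9 111.9  -0.   45.3 -54.8] tcp [407.9 301.9  37.6] t 5.9333 w 27.685095261237464 F [-0.3  0.2 -1.8]
tool axes cols [[-0.003, -0.0, 1.0], [-0.002, 1.0, 0.0], [-1.0, -0.002, -0.003]]
```

View pics/s4.png

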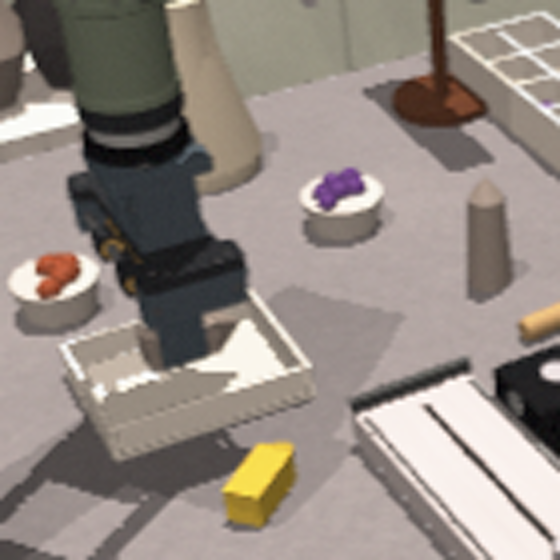

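View pics/w4.png

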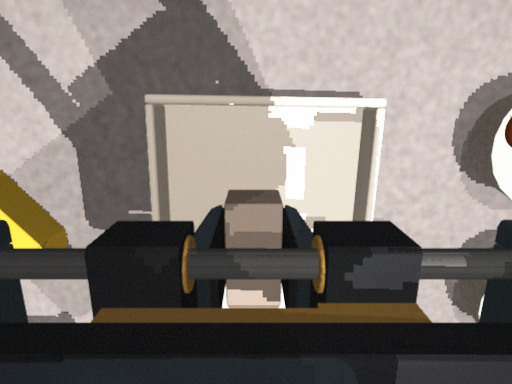

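The crystal is held inside the tray walls, so I'll lower it.

```bash
python3 -m handwheel '{"gripper":[1,1,1,1,1],"offset":[[8,4,0],[15,4,0],[21,4,0],[24,4,0],[24,4,0]],"rot":[[0,0,0],[0,0,0],[0,0,0],[0,0,0],[0,0,0]]}'
python3 -m handwheel '{"gripper":[1,1,1],"offset":[[1,0,0],[2,0,0],[2,0,0]],"rot":[[0,0,0],[0,0,0],[0,0,0]]}'
```

```text
time_s: 6.45
ee_pos: [407.9, 306.7, 14.0]
ee_rot: [-144.9, 89.9, -144.9]
force: [0.2, -1.0, -1.5]
gripper_width: 27.8
time_s: 6.7
ee_pos: [408.6, 307.1, 13.0]
ee_rot: [46.4, 90.0, 46.5]
force: [0.2, -0.1, -1.9]
gripper_width: 27.7
```

```bash
python3 -m handwheel '{"gripper":[1,1,1],"offset":[[2,0,0],[3,0,0],[3,0,0]],"rot":[[0,0,0],[0,0,0],[0,0,0]]}'
python3 -m handwheel '{"gripper":[1,1,1],"offset":[[1,0,0],[1,0,0],[1,0,0]],"rot":[[0,0,0],[0,0,0],[0,0,0]]}'
```

```text
time_s: 6.95
ee_pos: [408.4, 307.0, 9.8]
ee_rot: [-153.6, 90.0, -153.6]
force: [0.3, -0.3, -1.0]
gripper_width: 28.0
time_s: 7.2
ee_pos: [408.5, 307.1, 8.9]
ee_rot: [86.7, 90.0, 86.8]
force: [1.1, -0.5, -1.5]
gripper_width: 28.1
```

```bash
python3 -m handwheel '{"gripper":[1,1,1],"offset":[[1,0,0],[1,0,0],[1,0,0]],"rot":[[0,0,0],[0,0,0],[0,0,0]]}'

```

```text
time_s: 7.45
ee_pos: [408.6, 307.1, 8.9]
ee_rot: [42.3, 90.0, 42.4]
force: [-1.9, -0.7, 8.1]
gripper_width: 27.8
```

Force z is now +8 N, so the crystal is on the floor. I'll open part way.

```bash
python3 -m handwheel '{"gripper":[0.66,0.62,0.58,0.54,0.5],"offset":[[-0.5,0,0],[-0.5,0,0],[-0.5,0,0],[-0.5,0,0],[-0.5,0,0]],"rot":[[0,0,0],[0,0,0],[0,0,0],[0,0,0],[0,0,0]]}'
python3 -m handwheel '{"gripper":[0.5,0.5,0.5,0.5,0.5],"offset":[[0,0,0],[0,0,0],[-10,0,0],[-40,0,0],[-75,0,0]],"rot":[[0,0,0],[0,0,0],[0,0,0],[0,0,0],[0,0,0]]}'
python3 -m handwheel '{"gripper":[0.5,0.5,0.5,0.5],"offset":[[-35,0,0],[-65,0,0],[-80,0,0],[-80,0,0]],"rot":[[0,0,0],[0,0,0],[0,0,0],[0,0,0]]}'
python3 - <<'E'
from h import *
plan((523,-92,150),92)
i=cv2.cvtColor(grab_frame('side'),cv2.COLOR_RGB2BGR);crop(i,'pics/s5.png',120,80,260,220,4)
cv2.imwrite('pics/w5.png',cv2.cvtColor(grab_frame('wrist'),cv2.COLOR_RGB2BGR))
E
```

```text
time_s: 7.87
ee_pos: [408.5, 307.1, 8.3]
ee_rot: [-168.8, 90.0, -168.8]
force: [-0.1, 0.7, 0.2]
gripper_width: 45.0
time_s: 8.28
ee_pos: [407.2, 306.0, 83.2]
ee_rot: [-144.4, 89.7, -144.4]
force: [0.2, 0.4, 0.8]
gripper_width: 45.6
time_s: 8.62
ee_pos: [410.6, 308.5, 168.3]
ee_rot: [35.9, 89.5, 36.0]
force: [0.3, -0.0, -0.5]
gripper_width: 45.7
rotvec opt 92 [-1.9  0.4 -0.3]
rotvec opt 272 [178.1  -0.5  -0.7]
offset [  16.9 -400.7  111.9] q [ 35.6  14.6 102.    0.   62.9 -54.4] tcp [410.6 308.5 168.3] t 8.6167 w 45.71611875526044 F [ 0.3 -0.  -0.5]
tool axes cols [[0.008, -0.001, 1.0], [0.006, 1.0, 0.001], [-1.0, 0.006, 0.008]]
```

View pics/s5.png

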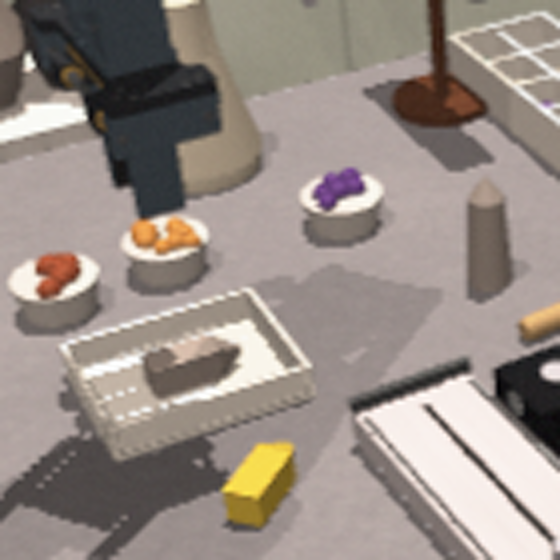

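View pics/w5.png

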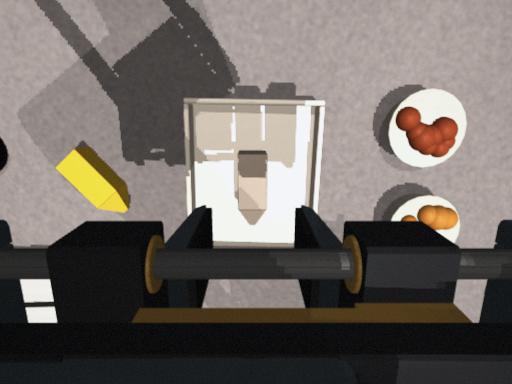

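```bash
python3 -m handwheel '{"gripper":[0.4,0.4,0.4,0.4,0.4],"offset":[[0,-25,7],[2,-60,17],[5,-98,27],[7,-136,38],[8,-174,49]],"rot":[[0,0,0],[0,0,0],[0,0,0],[0,0,0],[0,0,0]]}'
python3 -m handwheel '{"gripper":[0.4,0.4,0.4,0.4,0.4],"offset":[[1,-38,11],[3,-76,21],[5,-114,32],[7,-152,42],[9,-185,52]],"rot":[[0,0,0],[0,0,0],[0,0,0],[0,0,0],[-1.9,0,0]]}'
python3 -m handwheel '{"gripper":[0.4,0.4,0.4,0.4],"offset":[[0,-25,7],[0,-40,11],[0,-40,11],[0,-40,11]],"rot":[[0,0,0],[0,0,0],[0,0,0],[0,0,0]]}'
python3 - <<'E'
from h import *
plan((523,-92,150),92)
s=state();c=cam('wrist',s)
np.save('s6.npy',s,allow_pickle=True)
cv2.imwrite('pics/w6.png',cv2.cvtColor(grab_frame('wrist'),cv2.COLOR_RGB2BGR))
print(proj(c,(523.7,-91,82.5)))
E
```

```text
time_s: 9.13
ee_pos: [456.3, 131.2, 153.4]
ee_rot: [-166.2, 89.7, -166.1]
force: [0.6, 0.2, 0.4]
gripper_width: 54.6
time_s: 9.55
ee_pos: [508.7, -54.1, 144.4]
ee_rot: [172.9, 89.8, 174.8]
force: [-0.0, -0.4, 0.6]
gripper_width: 55.1
time_s: 9.88
ee_pos: [521.1, -91.6, 144.6]
ee_rot: [160.1, 89.8, 162.0]
force: [-0.9, 1.6, -0.1]
gripper_width: 54.6
rotvec opt 92 [-0.1 -0.2 -0.1]
rotvec opt 272 [ 1.799e+02 -1.000e-01  4.000e-01]
offset [-5.4 -0.4  1.9] q [ -11.2   17.5  101.5    0.    61.2 -103.1] tcp [521.1 -91.6 144.6] t 9.8833 w 54.63012127678854 F [-0.9  1.6 -0.1]
tool axes cols [[-0.004, -0.032, 0.999], [0.001, 0.999, 0.032], [-1.0, 0.001, -0.004]]
[254.922851   205.98127015]
```

View pics/w6.png

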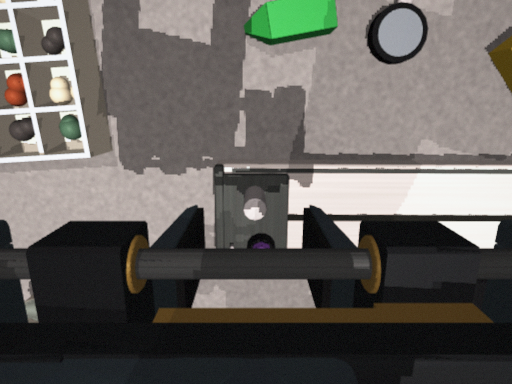

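The post top shows at (255,209), centred between the jaws, and the prediction was (255,206). Descending.

```bash
python3 -m handwheel '{"gripper":[0.4,0.4,0.4,0.4,0.4],"offset":[[15,1,3],[40,1,3],[65,1,3],[82,1,3],[88,1,3]],"rot":[[0,0,0],[0,0,0],[0,0,0],[0,0,0],[0,0,0]]}'
python3 -m handwheel '{"gripper":[0.4,0.4,0.4],"offset":[[0,0,0],[0,0,0],[0,0,0]],"rot":[[0,0,0],[0,0,0],[0,0,0]]}'
python3 -c "
from h import *
plan((525,-91,49),91.9)"
```

```text
time_s: 10.35
ee_pos: [522.4, -88.4, 55.5]
ee_rot: [163.7, 89.6, 165.8]
force: [-0.8, 0.2, -0.1]
gripper_width: 55.1
time_s: 10.6
ee_pos: [526.1, -90.0, 59.6]
ee_rot: [-9.1, 89.9, -7.2]
force: [-0.3, 0.4, 0.2]
gripper_width: 54.6
rotvec opt 91.9 [0.1 0.1 0. ]
rotvec opt 271.9 [-179.9   -0.     0.2]
offset [10.6 -0.9 -1.2] q [ -11.    23.1  107.4    0.    49.4 -103. ] tcp [526.1 -90.   59.6] t 10.6 w 54.56341830533938 F [-0.3  0.4  0.2]
tool axes cols [[0.002, -0.035, 0.999], [-0.0, 0.999, 0.035], [-1.0, -0.0, 0.002]]
```

```bash
python3 -m handwheel '{"gripper":[0.4,0.4,0.4,0.4],"offset":[[4,-1,-1],[8,-1,-1],[10,-1,-1],[10,-1,-1]],"rot":[[0,0,0],[0,0,0],[0,0,0],[0,0,0]]}'
python3 - <<'E'
from h import *
plan((525,-91,49),91.9)
i=cv2.cvtColor(grab_frame('side'),cv2.COLOR_RGB2BGR);crop(i,'pics/s7.png',200,130,330,260,4)
cv2.imwrite('pics/w7.png',cv2.cvtColor(grab_frame('wrist'),cv2.COLOR_RGB2BGR))
E
```

```text
time_s: 10.93
ee_pos: [523.9, -91.4, 48.1]
ee_rot: [159.0, 90.0, 160.9]
force: [-0.3, 0.1, -0.1]
gripper_width: 54.7
rotvec opt 91.9 [ 0. -0. -0.]
rotvec opt 271.9 [-1.8e+02  0.0e+00 -1.0e-01]
offset [-0.9  0.3  1.1] q [ -11.1   23.8  108.2    0.    48.  -103.1] tcp [523.9 -91.4  48.1] t 10.9333 w 54.687633006056124 F [-0.3  0.1 -0.1]
tool axes cols [[-0.001, -0.034, 0.999], [0.0, 0.999, 0.034], [-1.0, 0.0, -0.001]]
```

View pics/s7.png

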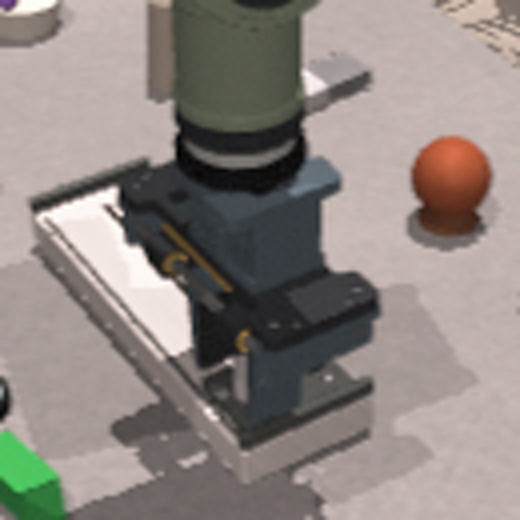

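View pics/w7.png

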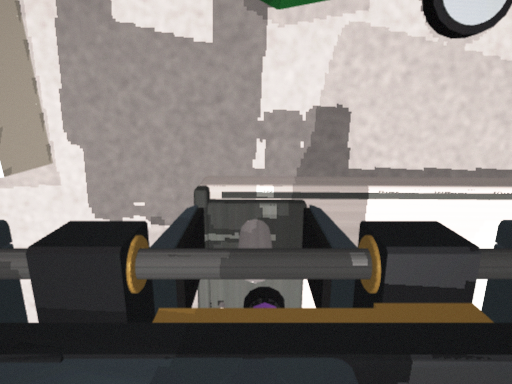

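The post at about (255,235) sits between the jaws. Closing with 20 N.

```bash
python3 -m handwheel '{"gripper":[0.5,0.6,0.7,0.8,1],"offset":[[0,0,0],[0,0,0],[0,0,0],[0,0,0],[0,0,0]],"rot":[[0,0,0],[0,0,0],[0,0,0],[0,0,0],[0,0,0]]}' 20
python3 -m handwheel '{"gripper":[1,1,1,1,1],"offset":[[0,0,0],[0,0,0],[0,0,0],[0,0,0],[0,0,0]],"rot":[[0,0,0],[0,0,0],[0,0,0],[0,0,0],[0,0,0]]}'
```

```text
time_s: 11.45
ee_pos: [524.3, -91.3, 48.5]
ee_rot: [27.1, 90.0, 29.1]
force: [0.6, -1.0, 0.8]
gripper_width: 24.3
time_s: 11.87
ee_pos: [524.2, -90.8, 48.5]
ee_rot: [89.6, 89.9, 91.6]
force: [0.2, 5.1, 0.5]
gripper_width: 17.4
```

```bash
python3 -m handwheel '{"gripper":[1,1,1,1,1],"offset":[[0,4,0],[0,14,0],[0,26,0],[0,38,0],[0,50,0]],"rot":[[0,0,0],[0,0,0],[0,0,0],[0,0,0],[0,0,0]]}'
python3 -m handwheel '{"gripper":[1,1,1,1,1],"offset":[[0,12,0],[0,24,0],[0,36,0],[0,48,0],[0,60,0]],"rot":[[0,0,0],[0,0,0],[0,0,0],[0,0,0],[0,0,0]]}'
python3 -m handwheel '{"gripper":[1,1,1,1,1],"offset":[[0,12,0],[0,24,0],[0,34,0],[0,42,0],[0,46,0]],"rot":[[0,0,0],[0,0,0],[0,0,0],[0,0,0],[0,0,0]]}'
python3 -m handwheel '{"gripper":[1,1,1],"offset":[[0,2,0],[0,2,0],[0,2,0]],"rot":[[0,0,0],[0,0,0],[0,0,0]]}'
python3 -c "
from h import *
plan((518,86,48.5),91.9)"
```

```text
time_s: 12.28
ee_pos: [522.9, -43.6, 48.4]
ee_rot: [-79.1, 89.7, -77.0]
force: [1.3, -8.1, -0.4]
gripper_width: 17.5
time_s: 12.7
ee_pos: [521.3, 16.6, 48.5]
ee_rot: [-69.7, 89.7, -67.7]
force: [1.6, -8.5, -1.9]
gripper_width: 17.4
time_s: 13.12
ee_pos: [520.0, 63.7, 48.5]
ee_rot: [-50.9, 89.8, -48.8]
force: [2.4, -5.9, -1.2]
gripper_width: 17.4
time_s: 13.37
ee_pos: [519.9, 66.7, 48.5]
ee_rot: [8.0, 89.9, 9.9]
force: [4.3, 1.3, -2.7]
gripper_width: 17.6
rotvec opt 91.9 [ 0.1  0.1 -0. ]
rotvec opt 271.9 [-179.9    0.     0.2]
offset [-0.  19.3 -1.3] q [  6.1  23.2 109.3   0.   47.4 -85.9] tcp [519.9  66.7  48.5] t 13.3667 w 17.64425995646311 F [ 4.3  1.3 -2.7]
tool axes cols [[0.002, -0.034, 0.999], [0.0, 0.999, 0.034], [-1.0, 0.0, 0.002]]
```

```bash
python3 -m handwheel '{"gripper":[1,1,1,1],"offset":[[0,2,0],[0,4,0],[0,5,0],[0,5,0]],"rot":[[0,0,0],[0,0,0],[0,0,0],[0,0,0]]}'
python3 -m handwheel '{"gripper":[1,1,1,1],"offset":[[0,1,0],[0,2,0],[0,2,0],[0,2,0]],"rot":[[0,0,0],[0,0,0],[0,0,0],[0,0,0]]}'
python3 -m handwheel '{"gripper":[1,1,1,1],"offset":[[0,1,0],[0,2,0],[0,2,0],[0,2,0]],"rot":[[0,0,0],[0,0,0],[0,0,0],[0,0,0]]}'
python3 -m handwheel '{"gripper":[1,1,1,1],"offset":[[0,1,0],[0,2,0],[0,2,0],[0,2,0]],"rot":[[0,0,0],[0,0,0],[0,0,0],[0,0,0]]}'
```

```text
time_s: 13.7
ee_pos: [519.8, 71.4, 48.5]
ee_rot: [-2.8, 89.9, -0.9]
force: [4.8, -1.2, -3.7]
gripper_width: 17.5
time_s: 14.03
ee_pos: [519.7, 73.5, 48.5]
ee_rot: [1.4, 89.9, 3.3]
force: [5.3, -0.7, -4.1]
gripper_width: 17.5
time_s: 14.37
ee_pos: [519.6, 75.5, 48.5]
ee_rot: [0.1, 89.9, 2.1]
force: [4.4, -1.1, -3.8]
gripper_width: 17.6
time_s: 14.7
ee_pos: [519.6, 77.5, 48.5]
ee_rot: [1.3, 89.9, 3.2]
force: [4.9, -1.4, -4.9]
gripper_width: 17.7
```

```bash
for i in 1; do :; done
python3 -m handwheel '{"gripper":[1,1,1,1],"offset":[[0,1,0],[0,2,0],[0,2,0],[0,2,0]],"rot":[[0,0,0],[0,0,0],[0,0,0],[0,0,0]]}'
python3 -m handwheel '{"gripper":[1,1,1],"offset":[[0,1,0],[0,1.5,0],[0,1.5,0]],"rot":[[0,0,0],[0,0,0],[0,0,0]]}'
python3 -m handwheel '{"gripper":[1,1,1],"offset":[[0,1,0],[0,1.5,0],[0,1.5,0]],"rot":[[0,0,0],[0,0,0],[0,0,0]]}'
python3 -m handwheel '{"gripper":[1,1,1],"offset":[[0,1,0],[0,1.5,0],[0,1.5,0]],"rot":[[0,0,0],[0,0,0],[0,0,0]]}'

```

```text
time_s: 15.03
ee_pos: [519.5, 79.5, 48.5]
ee_rot: [0.3, 89.9, 2.2]
force: [4.5, -1.1, -4.6]
gripper_width: 17.6
time_s: 15.28
ee_pos: [519.5, 81.0, 48.5]
ee_rot: [-0.3, 89.9, 1.7]
force: [4.6, -0.7, -4.2]
gripper_width: 17.5
time_s: 15.53
ee_pos: [519.5, 82.5, 48.5]
ee_rot: [-0.6, 89.9, 1.3]
force: [4.7, -1.3, -3.9]
gripper_width: 17.6
time_s: 15.78
ee_pos: [519.4, 84.0, 48.5]
ee_rot: [0.1, 89.9, 2.0]
force: [5.1, -1.7, -4.0]
gripper_width: 17.3
```

```bash
python3 -m handwheel '{"gripper":[1,1,1],"offset":[[0,1,0],[0,1.5,0],[0,1.5,0]],"rot":[[0,0,0],[0,0,0],[0,0,0]]}'
python3 -m handwheel '{"gripper":[1,1,1],"offset":[[0,1,0],[0,1.5,0],[0,1.5,0]],"rot":[[0,0,0],[0,0,0],[0,0,0]]}'

```

```text
time_s: 16.03
ee_pos: [519.4, 85.5, 48.5]
ee_rot: [-0.1, 89.9, 1.9]
force: [4.7, -0.9, -5.5]
gripper_width: 17.7
time_s: 16.28
ee_pos: [519.4, 87.0, 48.5]
ee_rot: [0.0, 89.9, 2.0]
force: [5.6, -1.1, -4.4]
gripper_width: 17.6
```

```bash
python3 -m handwheel '{"gripper":[1,1,1],"offset":[[0,1,0],[0,1.5,0],[0,1.5,0]],"rot":[[0,0,0],[0,0,0],[0,0,0]]}'
python3 -m handwheel '{"gripper":[1,1,1],"offset":[[0,1,0],[0,1.5,0],[0,1.5,0]],"rot":[[0,0,0],[0,0,0],[0,0,0]]}'
python3 -m handwheel '{"gripper":[1,1,1],"offset":[[0,1,0],[0,1.5,0],[0,1.5,0]],"rot":[[0,0,0],[0,0,0],[0,0,0]]}'

```

```text
time_s: 16.53
ee_pos: [519.3, 88.5, 48.5]
ee_rot: [1.6, 89.9, 3.6]
force: [4.7, 0.1, -5.1]
gripper_width: 17.5
time_s: 16.78
ee_pos: [519.3, 90.1, 48.5]
ee_rot: [6.2, 89.9, 8.1]
force: [4.8, -0.7, -4.9]
gripper_width: 17.7
time_s: 17.03
ee_pos: [519.3, 91.9, 48.5]
ee_rot: [17.3, 89.8, 19.2]
force: [5.1, 1.0, -4.9]
gripper_width: 17.3
```

```bash
python3 -m handwheel '{"gripper":[1,1,1],"offset":[[0,1,0],[0,1,0],[0,1,0]],"rot":[[0,0,0],[0,0,0],[0,0,0]]}'
python3 -m handwheel '{"gripper":[1,1,1],"offset":[[0,1,0],[0,1,0],[0,1,0]],"rot":[[0,0,0],[0,0,0],[0,0,0]]}'

```

```text
time_s: 17.28
ee_pos: [519.1, 93.5, 48.4]
ee_rot: [33.7, 89.8, 35.6]
force: [5.1, 2.9, -4.8]
gripper_width: 17.6
time_s: 17.53
ee_pos: [519.2, 94.4, 48.5]
ee_rot: [29.3, 89.8, 31.2]
force: [5.4, 2.1, -4.8]
gripper_width: 17.7
```

```bash
python3 -m handwheel '{"gripper":[1,1,1],"offset":[[0,1,0],[0,1,0],[0,1,0]],"rot":[[0,0,0],[0,0,0],[0,0,0]]}'
python3 -m handwheel '{"gripper":[1,1,1],"offset":[[0,1,0],[0,1,0],[0,1,0]],"rot":[[0,0,0],[0,0,0],[0,0,0]]}'

```

```text
time_s: 17.78
ee_pos: [519.1, 95.3, 48.5]
ee_rot: [28.8, 89.8, 30.7]
force: [5.2, 2.1, -4.8]
gripper_width: 17.4
time_s: 18.03
ee_pos: [519.1, 95.6, 48.5]
ee_rot: [4.3, 89.8, 6.3]
force: [6.0, -1.2, -5.0]
gripper_width: 17.5
```

```bash
python3 -m handwheel '{"gripper":[1,1,1],"offset":[[0,1,0],[0,1,0],[0,1,0]],"rot":[[0,0,0],[0,0,0],[0,0,0]]}'

```

```text
time_s: 18.28
ee_pos: [519.1, 95.9, 48.5]
ee_rot: [-21.3, 89.8, -19.3]
force: [5.9, -3.2, -4.8]
gripper_width: 17.4
```

The resistance reversed sign around y≈95.5, which is the notch centre. I'll go back a little to balance the force.

```bash
python3 -m handwheel '{"gripper":[1,1,1,1],"offset":[[0,-1,0],[0,-1,0],[0,-1,0],[0,-1,0]],"rot":[[0,0,0],[0,0,0],[0,0,0],[0,0,0]]}'
python3 - <<'E'
from h import *
plan((519,95.5,48.5),91.9)
i=cv2.cvtColor(grab_frame('side'),cv2.COLOR_RGB2BGR);cv2.imwrite('pics/sf.png',i);crop(i,'pics/s9.png',190,110,310,230,5)
i=cv2.cvtColor(grab_frame('wrist'),cv2.COLOR_RGB2BGR);cv2.imwrite('pics/w9.png',i)
i=cv2.cvtColor(grab_frame('top'),cv2.COLOR_RGB2BGR);cv2.imwrite('pics/t9.png',i)
E
```

```text
time_s: 18.62
ee_pos: [519.1, 95.7, 48.5]
ee_rot: [9.7, 89.8, 11.6]
force: [5.4, -0.4, -5.3]
gripper_width: 17.6
rotvec opt 91.9 [ 0.   0.2 -0. ]
rotvec opt 271.9 [-180.     0.     0.2]
offset [-0.  -0.2 -0.1] q [  9.2  23.4 108.9   0.   47.6 -82.8] tcp [519.1  95.7  48.5] t 18.6167 w 17.575266900299926 F [ 5.4 -0.4 -5.3]
tool axes cols [[0.003, -0.034, 0.999], [0.001, 0.999, 0.034], [-1.0, 0.0, 0.003]]
```

View pics/s9.png

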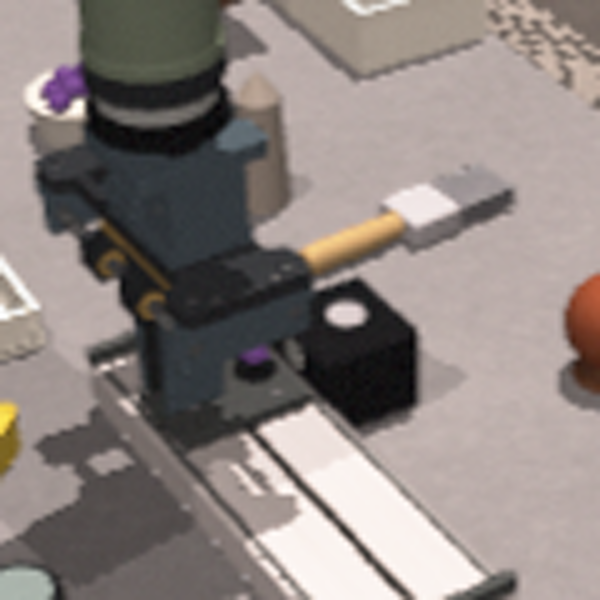

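View pics/w9.png

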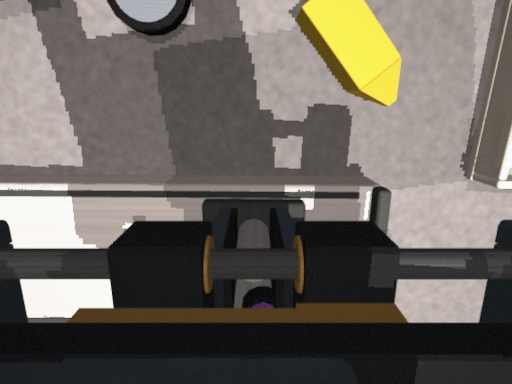

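View pics/t9.png

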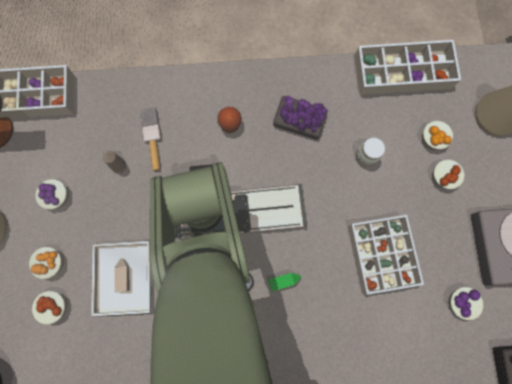

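```bash
python3 -m handwheel '{"gripper":[1,1,1,1,1],"offset":[[0,0,0],[0,0,0],[0,0,0],[0,0,0],[0,0,0]],"rot":[[0,0,0],[0,0,0],[0,0,0],[0,0,0],[0,0,0]]}'
python3 -m handwheel '{"gripper":[1,1,1],"offset":[[0,0,0],[0,0,0],[0,0,0]],"rot":[[0,0,0],[0,0,0],[0,0,0]]}'
python3 -c "
from workcell import *
print(job_done())"
```

```text
time_s: 19.18
ee_pos: [519.1, 95.7, 48.5]
ee_rot: [7.8, 89.8, 9.8]
force: [4.7, 0.1, -5.0]
gripper_width: 17.5
time_s: 19.43
ee_pos: [519.1, 95.7, 48.5]
ee_rot: [7.8, 89.8, 9.8]
force: [5.4, -1.0, -4.8]
gripper_width: 17.4
the job is handed in; nothing more can be done
None
```

The crystal is in the empty tray, and the carriage is at the notch with the post still held. I handed the job in at 19.4 s; no verdict was reported.

- **Crystal:** I lifted it off the track with 25 N and lowered it until the tool felt about 8 N from the tray floor, then let go. The last top picture shows it lying near the middle of the tray.
- **Carriage:** I held it by the post with a 20 N grip and slid it along the track. A spring pull began at about y = 90 mm and reversed past about y = 95.5 mm. That fits the 5 mm lead-in, and the expected window of 96.6 ± 12 mm.
- **Last check:** the grip stands still at y = 95.7 mm with about 0 to -1 N along the track, and the jaws read 17.4 mm on the 18 mm post.
- **Other stones and tools:** those visible in the last pictures look unmoved. The arm hid part of the top view.

**Not fully in agreement:**
- The pull I felt was about 3 to 4 N, below the stated 5 to 8 N.
- About 5 N of sideways and downward load stayed on the post.
- I could not see the plunger pin in the pictures, so the seating is judged by feel only.

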